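# Close the slide case: fold its flap over and tuck the tongue beneath the lip

## Task

Close the microscope slide case with a fingertip: press its upright, springy flap down flat over the slides and, keeping it down, push it by its rib all the way home so that the tongue is tucked beneath the retaining lip and the flap stays shut when you let go. Only press and push - do not pick up, tip or shove the case, leave the things around it where they are, and finish clear of everything.

Things in the scene. Friction and masses are not known exactly. Their poses are not given: they have to be found in the camera images.
- case: Low aluminium slide case, loose on rubber feet, 0.9 kg (slips if pushed sideways with over about 7 N). Origin on the table; x points from the hinge end (x = -65 mm, nearer the robot) to the lip end (+85 mm), y across (110 mm wide), z up. Top face at 40 mm; open slide well x -33 to +40 mm. Two small ears beside the hinge (x -64 to -30, y +-52 to +-55 mm) rise to 48.5 mm.
- flap (a joint): Hinge angle of the flap, rad. 0: flat over the case, tongue pointing to case +x; 1.57: upright; to 2.1: leaning back over the hinge end. Starts at 1.25 to 1.95. A weak spring holds it near upright: pressed flat and let go it rises again unless its tongue is under the lip. About 1.5 N pressed 60 mm from the hinge holds it flat.
- hinge_pin (a joint): Place of the flap's hinge pin in its slots, m: the whole flap slides along case +x, to the lip. 0: drawn back (the start); 0.016: home at the stop. Stays where left, by 2 N of friction. Flat at 0 the tongue's end is 4 mm short of the lip; at home 12 mm beneath it. Pushed forward before it is down, the flap lands on top of the lip.
- flap_hinge (a point): Middle of the flap's hinge axis, which is parallel to case y: at case x = -55 mm (plus hinge_pin), 42.5 mm above the table. Flap: white plastic plate 3 mm thick, centred on this axis, 98 mm wide and out to 98 mm from the axis, then a tongue 60 mm wide out to 116 mm. Flat, its upper face is 44 mm above the table.
- flap_rib (a point): Middle of the top of the flap's rib, 78 mm from the hinge axis, 8.5 mm off the plate's mid-plane. The rib is parallel to the hinge, 60 mm long, 5 mm thick, 7 mm proud of the outer face: the upper face when flat, the one towards the robot when upright.
- flap_edge (a point): Middle of the end edge of the flap's tongue, 116 mm from the hinge axis.
- lip_edge (a point): Middle of the lower free edge of the fixed retaining lip, at case x = +65 mm, 48 mm above the table. The lip is 80 mm wide, 4 mm thick (top at 52 mm), reaches from x = +65 to +85 mm and is open towards the hinge; between it and the deck is an 8 mm slot.
- oil_bottle: Bystander: amber oil bottle, 30 mm across, 68 mm high, beside the case. Origin under its centre.
- slip_box: Bystander: small plastic box 50 x 65 x 35 mm beside the case. Origin under its centre.
- vial_rack: Bystander: small rack 60 x 110 mm with three fixed vials, 53 mm high, beyond the lip end. Origin under its centre.
- marker: Bystander: marker pen 130 mm long (its y), 16 mm wide, 14 mm high, lying to one side. Origin under its centre.
Not all that is in view belongs to the job. There is more than one size of the case; the one meant has the size given above.

How it is judged:
By the outcome, as a careful person would: the job done as asked, in the order asked, and still so for the second after the job is handed in, with the robot touching nothing.
It also fails if it takes over 42 s, if anything falls off the work surface, if the arm or the gripper's body presses on something with over 40 N, if the wrist force passes 120 N, or if a joint passes its speed limit or range.

## Robot

A 6-joint arm with a two-finger parallel gripper is mounted at the origin on the work surface. World frame = base frame: x ahead of the robot, y to its left, z up, the work surface at z = 0. Lengths are in m, angles in rad, forces in N, time in s.
With the tool pointing down it reaches from about 0.225 to 0.725 m from the base axis. Payload 3.1 kg.
Tool frame: the origin (TCP) lies on the centre line of the jaws, within the pads' length; the fingertips stand ctrl.tip_reach ahead of it and the grasp point (between the pads) lies 3 mm ahead of it (ctrl.tip_reach is the distance from the TCP to the fingertips, in m); z points along the fingers, y is the direction in which the jaws open and shut (so a half turn about z gives the same grasp; the last joint's range is limited). The gripper opens to 85 mm and grips with 20 to 120 N. Pads are 22 mm wide; open, the fingers measure 114 mm over their backs; the gripper's body (76 mm by 85 mm) begins 54 mm behind the grasp point. The pads swing forward as they close: fully open they stand 13 mm farther back than shut.
Start: joints at [-1.36, 0.048, 0.099, 1.622, 0, 1.443], TCP at [0.174, -0.495, 0.253] pointing down, gripper open.
Joint ranges: [-2.91, 2.91], [-0.99, 1.94], [-1.21, 1.42], [-2.12, 2.29], [-1.49, 1.47], [-3.14, 3.14]. Speed limits (rad/s): [2.79, 2.79, 3.14, 3.14, 3.14, 3.14].

## Interface

Orientations are given as a rotation vector (axis times angle).
In Python, from station import ctrl gives the robot as it stands. The module is installed in compiled form; this text tells all that it offers.
- The arm moves only by the tool drive_tool, never from a script. Its argument "moves" is a list of rows, each a list of 2 entries, a list of its own where there are three numbers: the shift along the world's x, y, z in m, then the turn, a rotation vector about the world's x, y, z in degrees. A call has 1 to 10 rows; each row is the pose to reach, as a shift and turn from the pose commanded when the call began; what a row does not reach only later rows make up. A row lasts 1/8 s, in which the tool goes at most 62.5 mm and 10.7 degrees, less where a joint would pass 70% of its speed; a pose out of reach is approached as far as the arm can. A call with a gripper value outside its range is refused whole. "claw" is the opening, from 0 (shut) to 1 (fully open), set as the call begins (left out, the last holds). The fingers move at their own pace and stop on an object; "grip_force" is the grip in N (left out, the last holds). Time passes only in rows, so rows that repeat a pose let the fingers close. It gives the time, the measured TCP pose, the force and the opening at its end, in the units of the state.
- ctrl.observe(): the state, without advancing time (a new reading comes with each control period).
- ctrl.grab_frame(name): name is "side" or "top" or "wrist"; returns (picture, depth): 400x640x3 uint8, red, green, blue; 400x640 float32, m along the optical axis (not along the pixel's ray), 0 where there is no reading.
- ctrl.get_calibration(name): a dict with "vertical_fov" (degrees; the focal length in pixels is half the picture's height over the tangent of half this angle, whatever the lens; pixels are square), "cx", "cy" (the principal point, pixels), "k1" (the pictures are not rectified: a ray, as slopes to the right and down, at radius r is drawn at 1 + k1 r^2 times it, then the intrinsics apply), "R" (3x3) and "t" (3): a world point X has camera coordinates R X + t. Camera axes: x right, y down, z forward; pixel columns grow to the right and rows downward; lengths in m; the calibration is good to about 2 mm. A picture is of the moment at which its call begins: read the wrist's pose just before it. get_calibration takes no time and is no camera call; for the wrist camera it gives the pose at the moment of the call.
- ctrl.hand_in(): hands the job in, once; it reports no verdict.
Trained networks look in the newest picture that a camera, given by its name, has taken for a name from the list of things; names that differ only in an ending like _2 or _b are one class to them, and where a whole thing is asked for, a point or a joint stands for the part that bears it (a point fixed in the world has none). Each returns a list of dicts, best first, with "p" (0 to 1); they miss things now and then, are a little off and sometimes report something else, mostly with a low value. They report only what shows in the picture. A call takes as long as a camera call. They do not tell look-alikes from the thing itself.
- ctrl.look_for(query, camera): "extent" ([left, top, right, bottom] in pixels, round what is visible of it).
The state is a dict: "t": time; "qpos": joint angles; "joint_velocities": joint speeds; "joint_efforts": joint torques, N m; "eef_pos": TCP position; "eef_rot": TCP orientation; "force": force on the tool from outside, world axes, zero at the start; "moment": the same for the moment, N m; "grip_width": opening from 0.0 (shut) to 1.0 (fully open).
Only numpy, scipy, OpenCV 4.12 (cv2) and the standard library are available. Lean on these libraries where they do the work, as an engineer would, in place of code of your own. Each camera call takes 0.05 s, during which the arm holds its last target. There are 200 camera calls.

## Working session

There is one attempt and no reset: what is moved stays moved. The work goes in short steps, Python scripts to look and compute and a tool call to move; the robot and the scene stay as the last step left them, time stands still between calls to the robot, and variables do not carry over. Pictures are saved under pics/ and viewed, about 8 in all and at most 12, crops included, and the job is handed in when it is done.

Besides the shell and the picture viewer there is one more tool, called as name(argument=value, ...) on one line, values as JSON. drive_tool: Moves the arm, as the interface text tells. Its arguments: {"type":"object","properties":{"moves":{"type":"array","items":{"type":"array"}},"claw":{"type":"number"},"grip_force":{"type":"number"}},"required":["moves"]}

```bash
mkdir -p pics
cat > h.py <<'E'
import numpy as np, cv2
from station import ctrl
def cal(n):
    c=ctrl.get_calibration(n); c['f']=200/np.tan(np.radians(c['vertical_fov'])/2); c['R']=np.array(c['R']);c['t']=np.array(c['t']);return c
def world(c,depth):
    K=np.array([[c['f'],0,c['cx']],[0,c['f'],c['cy']],[0,0,1]])
    v,u=np.mgrid[0:400,0:640]; p=np.stack([u,v],-1).reshape(-1,1,2).astype(float)
    s=cv2.undistortPoints(p,K,np.array([c['k1'],0,0,0,0.])).reshape(400,640,2)
    X=np.concatenate([s,np.ones((400,640,1))],-1)*depth[...,None]
    return (X-c['t'])@c['R']
def proj(c,P):
    K=np.array([[c['f'],0,c['cx']],[0,c['f'],c['cy']],[0,0,1]])
    return cv2.projectPoints(np.array(P,float).reshape(-1,3),cv2.Rodrigues(c['R'])[0],c['t'],K,np.array([c['k1'],0,0,0,0.]))[0].reshape(-1,2)
E
python3 - <<'E'
from h import *
print(ctrl.observe(), ctrl.tip_reach)
for n in ['top','side']:
    im,d=ctrl.grab_frame(n); cv2.imwrite(f'pics/{n}1.png',im[...,::-1]); np.save(f'{n}1.npy',d)
    W=world(cal(n),d); np.save(f'{n}1w.npy',W)
    for q in ['case','flap','flap_rib','flap_edge','lip_edge','oil_bottle','slip_box','vial_rack','marker']:
        for r in ctrl.look_for(q,n)[:3]:
            e=np.array(r['extent']); u,v=((e[:2]+e[2:])/2).astype(int)
            print(n,q,round(r['p'],2),e.round(),W[min(max(v,0),399),min(max(u,0),639)].round(3))
E
```

```text
{'t': 0.0, 'qpos': array([-1.35978501e+00,  4.87493919e-02,  9.75685068e-02,  1.62203782e+00,
       -1.07589007e-05,  1.44301272e+00]), 'joint_velocities': array([ 0.00081233,  0.00098837, -0.00064764, -0.00032272,  0.00162145,
       -0.00029104]), 'joint_efforts': array([ 1.03498571e-04, -3.38783813e+01,  3.20013106e+01,  2.03661493e-02,
       -1.67593821e-04,  6.75195452e-06]), 'eef_pos': array([ 0.17435397, -0.49458311,  0.25210314]), 'eef_rot': array([-3.09424034e+00, -5.29228355e-01,  1.75048287e-04]), 'force': array([-1.12180934, -0.0191656 ,  0.08710741]), 'moment': array([-0.02934922,  0.00397742, -0.03961779]), 'grip_width': 1.0034016143270177} 0.022
top case 0.8 [314. 154. 381. 235.] [0.563 0.053 0.017]
top case 0.79 [241. 250. 336. 363.] [0.325 0.176 0.063]
top case 0.63 [350. 107. 405. 154.] [ 0.704 -0.01   0.038]
top flap 0.78 [319. 197. 371. 228.] [0.517 0.067 0.125]
top flap 0.74 [252. 258. 328. 341.] [0.339 0.175 0.06 ]
top flap_rib 0.75 [318. 197. 366. 228.] [0.517 0.071 0.124]
top flap_rib 0.58 [250. 257. 327. 343.] [0.337 0.177 0.058]
top flap_edge 0.72 [250. 25
[... 724 characters left out ...]
0. 299.] [0.333 0.187 0.059]
side flap 0.9 [326. 154. 366. 212.] [0.52  0.073 0.097]
side flap_rib 0.85 [324. 155. 365. 213.] [0.519 0.077 0.097]
side flap_rib 0.7 [338. 225. 438. 299.] [0.338 0.18  0.059]
side flap_edge 0.9 [338. 230. 439. 296.] [0.336 0.183 0.06 ]
side flap_edge 0.89 [325. 154. 367. 211.] [0.517 0.073 0.101]
side lip_edge 0.97 [297. 154. 373. 232.] [0.525 0.101 0.083]
side lip_edge 0.86 [330. 222. 460. 333.] [0.307 0.206 0.06 ]
side oil_bottle 0.62 [374. 165. 388. 190.] [ 0.517 -0.074  0.037]
side slip_box 0.88 [265. 204. 299. 235.] [0.599 0.199 0.034]
side vial_rack 0.84 [285. 152. 328. 184.] [ 0.708 -0.005  0.022]
side marker 0.9 [180. 234. 239. 249.] [0.689 0.332 0.01 ]
```

Run:
```python
from h import *
a=cv2.imread('pics/top1.png')[90:370,190:430]; b=cv2.imread('pics/side1.png')[140:340,170:470]
a=cv2.resize(a,None,fx=2,fy=2,interpolation=3)[:560,:]; b=cv2.resize(b,(320,213)); 
c=np.zeros((560,800,3),np.uint8); c[:,:480]=a; c[:213,480:]=b; cr=cv2.imread('pics/side1.png')[145:240,290:390]; c[213:517,480:800]=cv2.resize(cr,(320,304),interpolation=3)
cv2.imwrite('pics/v1.png',c)
W=np.load('top1w.npy')
# top-camera points around upright-flap case, by height
box=W[150:240,305:390].reshape(-1,3)
for lo,hi in [(.034,.046),(.046,.056),(.1,.2)]:
    p=box[(box[:,2]>lo)&(box[:,2]<hi)]; r=cv2.minAreaRect((p[:,:2]*1000).astype(np.float32)); print(lo,hi,len(p),r,np.median(p,0))
box=W[245:370,235:345].reshape(-1,3); p=box[(box[:,2]>.03)&(box[:,2]<.08)]; print(cv2.minAreaRect((p[:,:2]*1000).astype(np.float32)),np.percentile(p[:,2],[5,50,95]))
print({n:(-cal(n)['R'].T@cal(n)['t']).round(3) for n in ['top','side']})
```

```text
0.034 0.046 1437 ((573.95166015625, 77.28023529052734), (164.437744140625, 149.94216918945312), 70.226806640625) [0.5899979  0.04818679 0.0401462 ]
0.046 0.056 472 ((565.6947631835938, 51.434574127197266), (110.0944595336914, 149.542236328125), 69.88453674316406) [0.62081555 0.03734416 0.05162357]
0.1 0.2 507 ((522.052734375, 67.44561767578125), (97.62708282470703, 19.231447219848633), 70.28370666503906) [0.52250864 0.06711283 0.12857417]
((323.10205078125, 172.37020874023438), (202.66595458984375, 149.2289276123047), 15.042036056518555) [0.05250667 0.05898556 0.07007793]
{'top': array([0.468, 0.125, 0.947]), 'side': array([0.101, 0.643, 0.584])}
```

View pics/v1.png

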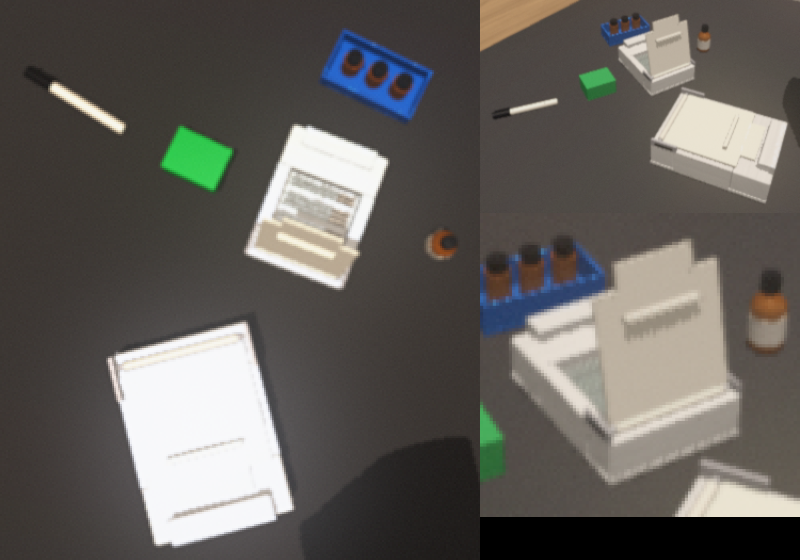

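The upright-flap case is at top px (350,195) and measures 110 x 150 mm, which matches the case described. The look-alike at top px (290,305) is about 150 x 200 mm with its flap already flat, so it isn't the one. The target lies at yaw of about -20.1° with its origin near (0.556, 0.055), and its flap leans slightly toward the lip. I'll shut the gripper and move in behind the flap.

drive_tool(moves=[[[0.015,0.028,0],[0,0,7]],[[0.031,0.057,0],[0,0,14]],[[0.047,0.086,0],[0,0,21]],[[0.062,0.115,0],[0,0,28]],[[0.078,0.143,0],[0,0,35]],[[0.093,0.172,0],[0,0,42]],[[0.109,0.2,0],[0,0,49]],[[0.124,0.229,0],[0,0,56]],[[0.14,0.258,0],[0,0,63]],[[0.155,0.287,0],[0,0,70]]], claw=0)

```text
t: 2.25
eef_pos: [0.3299, -0.2072, 0.2535]
eef_rot: [2.228, 2.214, 0.0]
force: [-0.5, -0.7, -0.0]
grip_width: 0.002
```

drive_tool(moves=[[[0.014,0.028,0],[0,0,7]],[[0.028,0.057,0],[0,0,14]],[[0.042,0.086,0],[0,0,21]],[[0.056,0.115,0],[0,0,28]],[[0.07,0.143,0],[0,0,35]],[[0.084,0.172,0],[0,0,42]],[[0.098,0.2,0],[0,0,49]],[[0.112,0.229,0],[0,0,56]],[[0.126,0.258,0],[0,0,63]],[[0.14,0.289,0],[0,0,70.5]]])

```text
t: 3.5
eef_pos: [0.4699, 0.0818, 0.2534]
eef_rot: [0.541, 3.094, -0.0]
force: [0.2, 0.4, 0.3]
grip_width: 0.001
```

```bash
cat >> h.py <<'E'
O=np.array([.5563,.0548]); a=np.radians(-20.1); ex=np.array([np.cos(a),np.sin(a)]); ey=np.array([-ex[1],ex[0]])
def tocase(P): d=P[...,:2]-O; return np.stack([d@ex,d@ey,P[...,2]],-1)
E
python3 - <<'E'
from h import *
s=ctrl.observe(); print(s['t'],ctrl.tip_reach,s['eef_pos'],tocase(s['eef_pos']))
for n in ['wrist','side','top']:
    im,d=ctrl.grab_frame(n); cv2.imwrite(f'pics/{n}2.png',im[...,::-1]); C=tocase(world(cal(n),d)); ok=d>0
    def sel(x0,x1,y0,y1,z0,z1): 
        m=ok&(C[...,0]>x0)&(C[...,0]<x1)&(abs(C[...,1])<y1)&(abs(C[...,1])>=y0)&(C[...,2]>z0)&(C[...,2]<z1); return C[m]
    lip=sel(50,0,0,0,0,0); lip=sel(.06,.095,0,.06,.048,.056)
    if len(lip)>20: print(n,'lip x,y,z pct',np.percentile(lip,[2,50,98],axis=0).round(4).tolist())
    top=sel(-.05,.07,.0,.06,.036,.043)
    if len(top)>20: print(n,'deck',np.percentile(top,[2,50,98],axis=0).round(4).tolist())
    fl=sel(-.08,.0,0,.05,.06,.16)
    if len(fl)>50:
        c=np.polyfit(fl[:,2]-.0425,fl[:,0],1); 
        for _ in range(4):
            r=abs(fl[:,0]-np.polyval(c,fl[:,2]-.0425)); c=np.polyfit((fl[:,2]-.0425)[r<.003],fl[:,0][r<.003],1)
        print(n,'flap theta',np.pi/2-np.arctan(c[0]),'x at axis',c[1],'zmax',np.percentile(fl[:,2],99),'y',np.percentile(fl[:,1],[1,99]),len(fl))
E
```

```text
3.5 0.022 [0.46990424 0.0817934  0.25342952] [-0.0904103  -0.0043414   0.25342952]
wrist deck [[0.0265, -0.047, 0.038], [0.0498, 0.0432, 0.0395], [0.0681, 0.0596, 0.041]]
wrist flap theta 1.327490658402872 x at axis -0.0580866042250059 zmax 0.15403106577701658 y [-0.04144466  0.04919084] 4625
side lip x,y,z pct [[0.0634, -0.0122, 0.0487], [0.0736, 0.0175, 0.0512], [0.0852, 0.0434, 0.0532]]
side deck [[-0.0424, -0.0003, 0.0367], [0.0422, 0.0459, 0.039], [0.0689, 0.0588, 0.0412]]
side flap theta 1.3290204354099622 x at axis -0.05693697822041754 zmax 0.1540044703503118 y [-0.0445706   0.04905304] 1504
top lip x,y,z pct [[0.0646, -0.038, 0.0494], [0.074, 0.0001, 0.0521], [0.0839, 0.0387, 0.0552]]
top deck [[0.0412, -0.0334, 0.0372], [0.0564, 0.0221, 0.0401], [0.0684, 0.0541, 0.0427]]
```

View pics/side2.png

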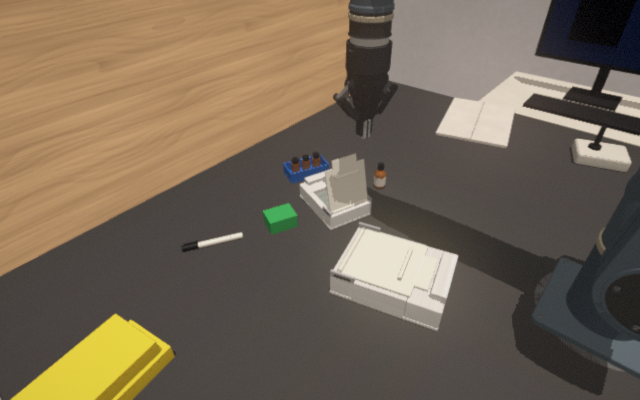

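The gripper is shut at px (365,130). The flap angle is 1.33 rad, and hinge and lip agree with the given sizes to within 2 mm. Next I'll go down behind the flap and start pressing it over.

drive_tool(moves=[[[0.002,0,-0.03],[0,0,0]],[[0.006,0,-0.06],[0,0,0]],[[0.009,0,-0.09],[0,0,0]],[[0.011,0,-0.115],[0,0,0]],[[0.011,0,-0.125],[0,0,0]],[[0.011,0,-0.125],[0,0,0]]])

```text
t: 4.4
eef_pos: [0.4798, 0.0803, 0.128]
eef_rot: [-0.549, -3.092, 0.001]
force: [-0.2, -0.1, -0.3]
grip_width: 0.004
```

drive_tool(moves=[[[0.011,-0.004,0],[0,0,0]],[[0.018,-0.0066,0],[0,0,0]],[[0.0225,-0.0082,0],[0,0,0]],[[0.0263,-0.0096,0],[0,0,0]],[[0.0305,-0.0112,-0.0013],[0,0,0]],[[0.0347,-0.0127,-0.0026],[0,0,0]],[[0.0385,-0.0141,-0.0045],[0,0,0]],[[0.0424,-0.0155,-0.0065],[0,0,0]],[[0.0496,-0.0181,-0.0114],[0,0,0]],[[0.0553,-0.0202,-0.0165],[0,0,0]]])

```text
t: 5.65
eef_pos: [0.5363, 0.0605, 0.1114]
eef_rot: [0.548, 3.093, 0.0]
force: [-0.5, 0.2, 0.5]
grip_width: -0.002
```

```bash
cat > chk.py <<'E'
import sys
from h import *
s=ctrl.observe(); print(s['t'],(tocase(s['eef_pos'])*1000).round(1),s['force'].round(2),s['eef_rot'].round(3))
im,d=ctrl.grab_frame('side'); C=tocase(world(cal('side'),d))
im2,_=ctrl.grab_frame('wrist')
o=np.zeros((400,800,3),np.uint8); o[:,:400]=cv2.resize(im[130:250,270:390],(400,400),interpolation=3); o[:250,400:]=cv2.resize(im2,(400,250),interpolation=cv2.INTER_AREA)
cv2.imwrite(f'pics/{sys.argv[1]}.png',o[...,::-1])
E
python3 chk.py c1
```

```text
5.65 [-20.7  -1.6 111.4] [-0.55  0.19  0.53] [0.548 3.093 0.   ]
```

View pics/c1.png

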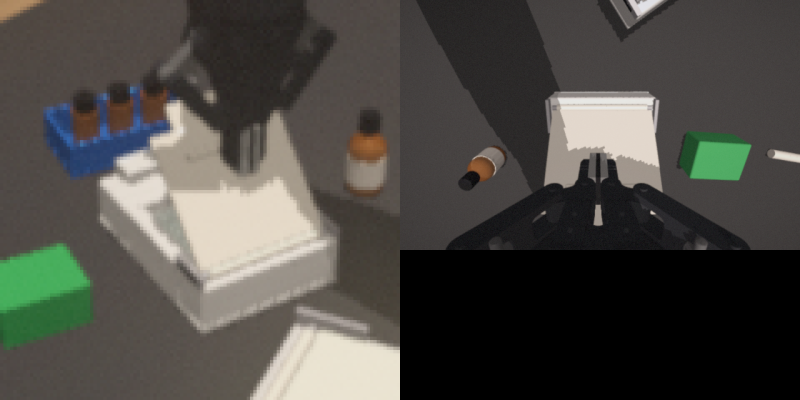

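The flap is going down at about 45°, with the fingertip at px (243,165) resting on the plate just on the hinge side of the rib. I'll continue the arc.

drive_tool(moves=[[[0.0054,-0.002,-0.0062],[0,0,0]],[[0.01,-0.0036,-0.0132],[0,0,0]],[[0.0126,-0.0046,-0.0181],[0,0,0]],[[0.0147,-0.0054,-0.0234],[0,0,0]],[[0.0164,-0.006,-0.0287],[0,0,0]],[[0.0175,-0.0064,-0.0342],[0,0,0]],[[0.018,-0.0066,-0.038],[0,0,0]],[[0.018,-0.0066,-0.041],[0,0,0]],[[0.018,-0.0066,-0.043],[0,0,0]],[[0.018,-0.0066,-0.043],[0,0,0]]])

```text
t: 7.0
eef_pos: [0.5536, 0.0541, 0.0687]
eef_rot: [-0.548, -3.093, -0.0]
force: [0.9, -0.2, 1.0]
grip_width: -0.0
```

drive_tool(moves=[[[0,0,-0.001],[0,0,0]],[[0,0,-0.001],[0,0,0]]])

```text
t: 7.25
eef_pos: [0.5536, 0.0541, 0.0678]
eef_rot: [-0.548, -3.093, -0.0]
force: [0.2, -0.4, 0.3]
grip_width: 0.001
```

drive_tool(moves=[[[0,0,-0.001],[0,0,0]],[[0,0,-0.001],[0,0,0]]])

```text
t: 7.5
eef_pos: [0.5537, 0.0541, 0.0667]
eef_rot: [-0.548, -3.093, -0.0]
force: [-0.3, -0.2, 0.8]
grip_width: -0.003
```

drive_tool(moves=[[[0,0,-0.0005],[0,0,0]],[[0,0,-0.001],[0,0,0]]])

```text
t: 7.75
eef_pos: [0.5537, 0.0541, 0.0659]
eef_rot: [-0.548, -3.093, -0.0]
force: [-0.3, 1.1, 3.1]
grip_width: 0.002
```

```bash
python3 chk.py c2
```

```text
7.75 [-2.2 -1.5 65.9] [-0.31  1.05  3.1 ] [-0.548 -3.093 -0.   ]
```

View pics/c2.png

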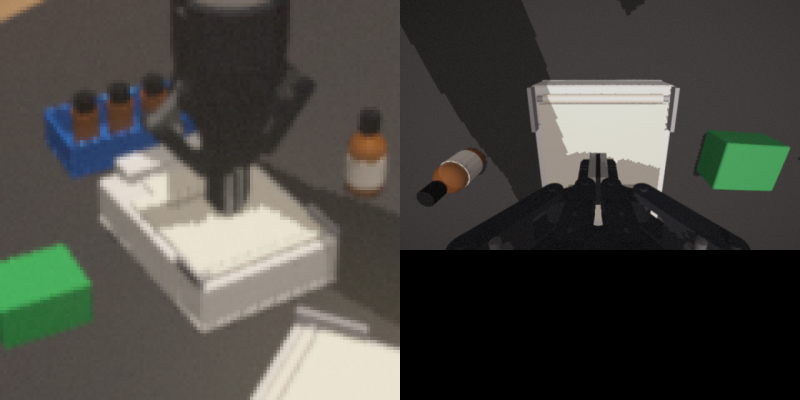

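The flap is flat: fingertip height is 43.9 mm against an expected 44, with 3 N of press, and the tongue is short of the lip at px (140,165). I'll slide forward to the rib while keeping it pressed.

drive_tool(moves=[[[0.0019,-0.0007,-0.0001],[0,0,0]],[[0.0038,-0.0014,-0.0002],[0,0,0]],[[0.0056,-0.0021,-0.0002],[0,0,0]],[[0.0075,-0.0027,-0.0002],[0,0,0]],[[0.0094,-0.0034,-0.0002],[0,0,0]]])

```text
t: 8.48
eef_pos: [0.5634, 0.0506, 0.0657]
eef_rot: [0.548, 3.093, 0.0]
force: [-1.9, 1.6, 2.9]
grip_width: 0.0
```

drive_tool(moves=[[[0.0014,-0.0005,0],[0,0,0]],[[0.0028,-0.001,0],[0,0,0]],[[0.0038,-0.0014,0],[0,0,0]]])

```text
t: 8.85
eef_pos: [0.5671, 0.0492, 0.0657]
eef_rot: [0.548, 3.093, 0.0]
force: [-1.4, 0.3, 3.1]
grip_width: -0.003
```

drive_tool(moves=[[[0.0014,-0.0005,0],[0,0,0]],[[0.0028,-0.001,0],[0,0,0]],[[0.0038,-0.0014,0],[0,0,0]]])

```text
t: 9.22
eef_pos: [0.5699, 0.0482, 0.0656]
eef_rot: [-0.547, -3.091, -0.001]
force: [-3.8, 1.6, 4.9]
grip_width: 0.0
```

```bash
cat > case.py <<'E'
from h import *
s=ctrl.observe(); print(s['t'],(tocase(s['eef_pos'])*1000).round(1),s['force'].round(2))
for n in ['side','top','wrist']:
    im,d=ctrl.grab_frame(n); C=tocase(world(cal(n),d))*1000; ok=d>0
    def sel(x0,x1,y0,y1,z0,z1): return C[ok&(C[...,0]>x0)&(C[...,0]<x1)&(C[...,1]<y1)&(C[...,1]>=y0)&(C[...,2]>z0)&(C[...,2]<z1)]
    for nm,b in dict(lip=(60,100,-50,60,49.5,56),case=(-85,105,-70,70,36,56)).items():
        p=sel(*b)
        if len(p)>20: print(n,nm,len(p),np.percentile(p,[2,50,98],axis=0).round(1).tolist())
    rib=sel(-10,60,-32,32,47,55)
    if len(rib)>10: print(n,'rib',len(rib),np.percentile(rib,[5,50,95],axis=0).round(1).tolist())
    cv2.imwrite(f'pics/{n}_{s["t"]:.2f}.png',im[...,::-1])
E
python3 case.py
```

```text
9.225 [15.1 -1.5 65.6] [-3.84  1.57  4.94]
side lip 79 [[64.0, 2.8, 49.6], [73.6, 23.7, 51.1], [84.2, 42.5, 52.6]]
side case 1698 [[-65.2, -49.7, 37.2], [-9.4, 14.7, 42.5], [78.7, 57.9, 51.8]]
side rib 49 [[4.3, -9.4, 47.8], [16.6, 9.7, 50.3], [39.8, 28.1, 54.5]]
top case 1129 [[-64.7, -11.3, 37.4], [-28.3, 31.7, 42.6], [76.7, 54.4, 48.7]]
wrist lip 230 [[63.5, -4.8, 49.9], [69.7, -0.8, 51.9], [75.8, 2.6, 52.9]]
wrist case 42225 [[-64.8, -50.3, 39.0], [-26.1, 3.1, 43.6], [35.8, 55.4, 49.0]]
wrist rib 386 [[3.9, -14.4, 47.7], [7.9, 0.0, 51.2], [35.8, 27.1, 54.7]]
```

The case hasn't moved, and push and press are both about 4-5 N. I estimate the pin at about 5 mm. Pushing on in small steps.

drive_tool(moves=[[[0.0009,-0.0003,0.0001],[0,0,0]],[[0.0019,-0.0007,0.0001],[0,0,0]],[[0.0028,-0.001,0.0001],[0,0,0]]])

```text
t: 9.75
eef_pos: [0.5735, 0.0469, 0.0656]
eef_rot: [-0.548, -3.093, 0.0]
force: [-3.5, 1.2, 4.3]
grip_width: 0.002
```

drive_tool(moves=[[[0.0009,-0.0003,0],[0,0,0]],[[0.0019,-0.0007,0],[0,0,0]],[[0.0028,-0.001,0],[0,0,0]]])

```text
t: 10.12
eef_pos: [0.5766, 0.0457, 0.0656]
eef_rot: [0.548, 3.093, -0.0]
force: [-2.5, 1.5, 3.0]
grip_width: -0.003
```

drive_tool(moves=[[[0.0009,-0.0003,0],[0,0,0]],[[0.0019,-0.0007,0],[0,0,0]]])

```text
t: 10.38
eef_pos: [0.5784, 0.045, 0.0656]
eef_rot: [0.548, 3.093, -0.0]
force: [-1.6, 1.0, 3.4]
grip_width: 0.0
```

drive_tool(moves=[[[0.0005,-0.0002,0],[0,0,0]],[[0.0009,-0.0003,0],[0,0,0]]])

```text
t: 10.62
eef_pos: [0.5786, 0.045, 0.0655]
eef_rot: [-0.548, -3.092, -0.0]
force: [-4.3, 1.7, 3.5]
grip_width: -0.0
```

drive_tool(moves=[[[0.0005,-0.0002,0],[0,0,0]],[[0.0009,-0.0003,0],[0,0,0]]])

```text
t: 10.88
eef_pos: [0.5787, 0.045, 0.0655]
eef_rot: [-0.547, -3.091, -0.0]
force: [-6.3, 1.7, 6.2]
grip_width: -0.0
```

```bash
python3 case.py; python3 chk.py c3
```

```text
10.875 [24.4 -1.5 65.5] [-6.31  1.66  6.23]
side lip 80 [[63.6, 1.8, 49.8], [73.2, 23.5, 50.9], [83.6, 42.7, 53.1]]
side case 1734 [[-65.1, -49.7, 37.2], [-7.7, 13.5, 42.5], [78.4, 57.9, 51.8]]
side rib 43 [[13.2, -6.9, 47.5], [18.8, 8.9, 50.6], [39.5, 29.1, 54.3]]
top lip 30 [[64.4, 32.4, 49.8], [72.5, 36.8, 51.9], [83.7, 40.0, 54.2]]
top case 1299 [[-64.5, -13.4, 37.7], [-24.5, 28.7, 43.1], [78.2, 54.2, 51.0]]
wrist lip 322 [[63.9, -4.2, 50.3], [74.4, -1.1, 51.9], [83.3, 2.0, 53.1]]
wrist case 47183 [[-64.3, -50.2, 39.1], [-22.7, 3.0, 43.6], [44.6, 55.4, 50.2]]
wrist rib 833 [[13.3, -25.2, 47.7], [35.4, 4.0, 50.7], [39.1, 29.9, 54.3]]
11.025 [24.5 -1.5 65.5] [-6.52  1.73  5.6 ] [-0.547 -3.091 -0.   ]
```

View pics/c3.png

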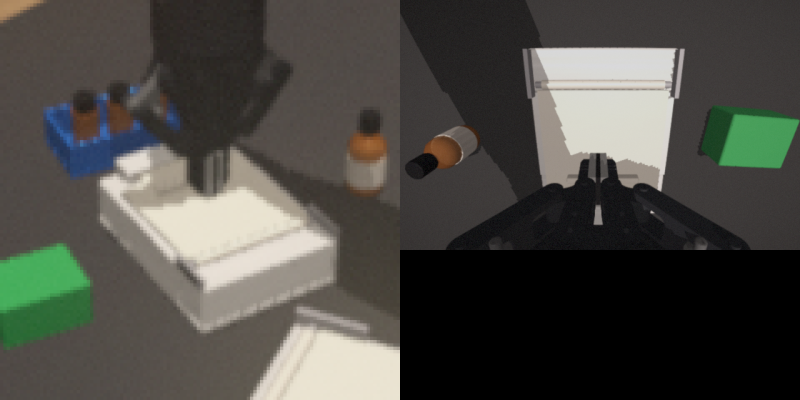

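The push force jumped and motion stopped, so the pin is at its stop, and the case hasn't moved. I'll relax the push, then lift straight up.

drive_tool(moves=[[[-0.0008,0.0003,0],[0,0,0]],[[-0.0008,0.0003,0.0006],[0,0,0]],[[-0.0009,0.0003,0.0015],[0,0,0]],[[-0.001,0.0003,0.004],[0,0,0]],[[-0.0012,0.0004,0.012],[0,0,0]],[[-0.0012,0.0004,0.03],[0,0,0]],[[-0.0012,0.0004,0.06],[0,0,0]],[[-0.0112,0.0034,0.1],[0,0,0]],[[-0.0412,0.0034,0.14],[0,0,0]]])

```text
t: 12.25
eef_pos: [0.5407, 0.0475, 0.2092]
eef_rot: [0.547, 3.088, 0.0]
force: [-0.1, 0.3, 0.8]
grip_width: -0.003
```

drive_tool(moves=[[[-0.03,-0.05,0.01],[0,0,0]],[[-0.06,-0.1,0.02],[0,0,0]],[[-0.09,-0.15,0.02],[0,0,0]],[[-0.11,-0.2,0.02],[0,0,0]],[[-0.13,-0.25,0.02],[0,0,0]],[[-0.13,-0.25,0.02],[0,0,0]]])

```text
t: 13.0
eef_pos: [0.4086, -0.2062, 0.2282]
eef_rot: [0.558, 3.087, -0.006]
force: [0.0, 0.8, -0.1]
grip_width: -0.001
```

```bash
python3 case.py
python3 - <<'E'
from h import *
import glob
o=np.zeros((500,800,3),np.uint8)
o[:,:400]=cv2.resize(cv2.imread(sorted(glob.glob('pics/top_1*.png'))[-1])[140:245,305:389],(400,500),interpolation=3)
o[:400,400:]=cv2.resize(cv2.imread(sorted(glob.glob('pics/side_1*.png'))[-1])[130:250,270:390],(400,400),interpolation=3)
cv2.imwrite('pics/c4.png',o)
E
```

```text
13.0 [ -49.1 -295.9  228.2] [ 0.01  0.84 -0.09]
side lip 157 [[62.7, -34.4, 49.6], [73.0, 5.6, 51.0], [83.9, 41.8, 52.6]]
side case 1959 [[-65.0, -49.4, 37.1], [-0.7, 8.2, 44.3], [80.4, 57.8, 52.2]]
side rib 101 [[25.4, -24.0, 47.1], [36.5, 0.9, 49.0], [57.9, 29.0, 53.9]]
top lip 342 [[62.2, -37.7, 49.7], [73.5, 0.8, 52.3], [83.7, 38.4, 54.9]]
top case 3551 [[-63.1, -52.6, 38.0], [8.1, 0.2, 45.6], [81.2, 53.0, 54.1]]
top rib 386 [[-1.1, -29.1, 47.1], [37.0, -0.4, 48.3], [58.2, 28.6, 53.8]]
wrist lip 957 [[62.6, -35.4, 49.8], [72.1, 2.2, 51.3], [82.4, 41.8, 52.8]]
wrist case 11557 [[-65.3, -51.8, 38.0], [-0.4, -3.8, 44.8], [78.8, 54.4, 52.3]]
wrist rib 584 [[32.5, -26.3, 47.1], [37.3, 0.2, 48.0], [58.2, 29.1, 53.8]]
```

View pics/c4.png

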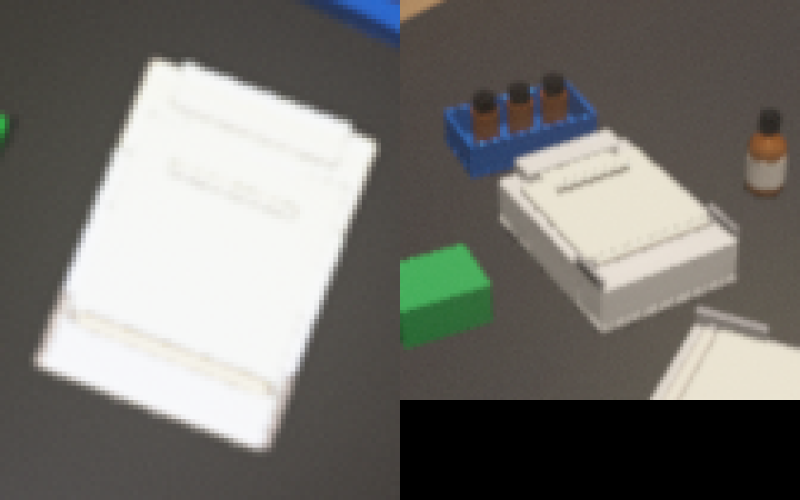

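Run:
```python
from h import *
for n in ['wrist','top','side']:
    im,d=ctrl.grab_frame(n); C=tocase(world(cal(n),d))*1000; m=(d>0)&(abs(C[...,1])<25)&(C[...,2]>35)
    x,z=C[m][:,0],C[m][:,2]
    print(n,[(int(b),int(((x>=b)&(x<b+3)).sum()),round(float(np.median(z[(x>=b)&(x<b+3)])),1)) for b in range(-66,92,3) if ((x>=b)&(x<b+3)).sum()>2])
    g=cv2.cvtColor(im,cv2.COLOR_RGB2GRAY); c=cal(n)
    # intensity profile along case x, z=44 plane
    xs=np.arange(20,76,2)
    P=[[*(O+ex*x*1e-3+ey*y*1e-3),.044] for x in xs for y in (-20,-10,0,10,20)]
    uv=proj(c,P).astype(np.float32); v=cv2.remap(g,uv[:,0].reshape(-1,5),uv[:,1].reshape(-1,5),1).mean(1)
    print(list(zip(xs.tolist(),v.round().astype(int).tolist())))
    if n=='wrist':
        uv=proj(c,[[*(O+ex*x+ey*y),.05] for x in(-.08,.1) for y in (-.07,.07)]); print(uv.round()); a,b=uv.min(0).clip(0).astype(int),uv.max(0).astype(int); cv2.imwrite('pics/w5.png',cv2.resize(im[a[1]:b[1],a[0]:b[0],::-1],None,fx=3,fy=3,interpolation=3)[:600,:800])
```

```text
wrist [(-66, 119, 39.5), (-63, 124, 39.7), (-60, 112, 39.6), (-57, 106, 39.6), (-54, 116, 39.5), (-51, 117, 39.5), (-48, 101, 39.5), (-45, 187, 43.7), (-42, 108, 45.3), (-39, 101, 44.1), (-36, 108, 43.8), (-33, 121, 43.9), (-30, 102, 43.9), (-27, 114, 44.1), (-24, 111, 44.3), (-21, 95, 44.3), (-18, 118, 44.5), (-15, 98, 44.7), (-12, 110, 44.5), (-9, 98, 44.8), (-6, 107, 44.6), (-3, 105, 45.0), (0, 101, 44.8), (3, 98, 45.2), (6, 99, 45.1), (9, 109, 45.5), (12, 86, 45.5), (15, 95, 45.6), (18, 103, 45.5), (21, 90, 45.8), (24, 98, 45.9), (27, 93, 45.8), (30, 89, 46.1), (33, 228, 49.9), (36, 75, 53.1), (39, 4, 47.0), (42, 79, 46.5), (45, 90, 46.4), (48, 94, 46.7), (51, 93, 46.6), (54, 85, 47.0), (57, 91, 47.0), (60, 127, 47.5), (63, 141, 50.9), (66, 88, 51.2), (69, 87, 51.3), (72, 81, 51.4), (75, 84, 51.6), (78, 88, 51.5), (81, 58, 51.2)]
[(20, 218), (22, 218), (24, 218), (26, 219), (28, 219), (30, 218), (32, 218), (34, 216), (36, 171), (38, 143), (40, 191), (42, 203), (44, 211), (46, 217), (48, 218), (50, 218), (52, 219), (54, 218), (56, 219), (58, 220), (60, 218), (62, 218), (64, 214), 
[... 1646 characters left out ...]
 19, 44.8), (6, 18, 44.7), (9, 17, 44.8), (12, 14, 45.0), (15, 18, 45.0), (18, 19, 44.7), (21, 9, 45.4), (24, 17, 45.0), (27, 15, 46.1), (30, 14, 45.3), (33, 31, 46.9), (36, 46, 50.2), (39, 5, 51.9), (48, 10, 46.6), (51, 15, 46.2), (54, 14, 46.4), (57, 21, 47.0), (60, 12, 47.3), (63, 28, 48.3), (66, 24, 49.8), (69, 13, 50.9), (72, 13, 51.2), (75, 13, 51.2), (78, 15, 51.2), (81, 12, 51.0)]
[(20, 227), (22, 227), (24, 227), (26, 227), (28, 227), (30, 227), (32, 227), (34, 226), (36, 222), (38, 212), (40, 195), (42, 178), (44, 170), (46, 182), (48, 201), (50, 213), (52, 220), (54, 222), (56, 224), (58, 225), (60, 227), (62, 227), (64, 227), (66, 224), (68, 217), (70, 207), (72, 202), (74, 204)]
```

View pics/w5.png

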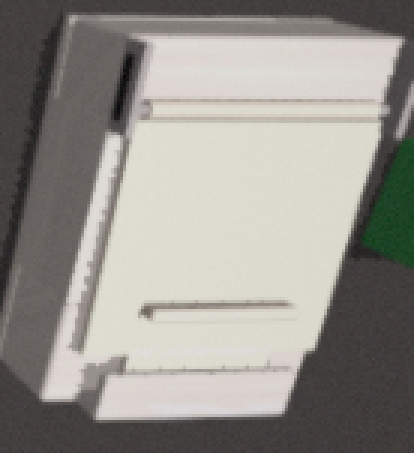

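```bash
python3 -c "
from station import ctrl
print(ctrl.observe()['t'],ctrl.hand_in())"
```

```text
the job is handed in; nothing more can be done
13.3 None
```

I closed the 110 x 150 mm case, and it stayed shut after I let go; the job was handed in at 13.3 s. With the shut fingertip I pressed the flap down along its arc until it was flat (tip at 44 mm). Keeping 3–6 N on it, I pushed the rib forward until it stopped firmly at about 6.5 N. I then eased off, lifted away and moved clear.

**Shut:** The last pictures show the flap down with its tongue under the lip. It has sprung up about 0.03 rad and rests against the underside of the lip, as expected from the slot's play.

**Home position:** Measured from the pictures, the pin is at about 15–16 mm of the 16 mm travel. That is only good to about 1 mm, so the firm stop is the stronger sign that it is home.

**Surroundings:** The case stayed within about 1 mm of where it was. The rack, bottle and box look undisturbed in the pictures. I didn't check the marker again at the end, but the arm never went near it.

No check failed.

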